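# Clamp the red book by the outer ring of a dual knob

## Robot

A 7-joint arm with a two-finger parallel gripper is mounted at the origin on the work surface. World frame = base frame: x ahead of the robot, y to its left, z up, the work surface at z = 0. Lengths are in m, angles in rad, forces in N, time in s.
With the tool pointing down it reaches from about 0.425 to 0.875 m from the base axis. Payload 9.9 kg.
Tool frame: the origin (TCP) lies on the mounting face of the last link; the fingertips stand 173 mm ahead of it and the grasp point (between the pads) lies 155 mm ahead of it (arm.grip_point_offset is the distance from the TCP to the grasp point, in m); x points along the fingers, y is the direction in which the jaws open and shut, and the axes are right-handed (so a half turn about x gives the same grasp; the last joint's range is limited). The gripper opens to 85 mm and grips with 20 to 120 N. Pads are 22 mm wide; open, the fingers measure 114 mm over their backs; the gripper's body (76 mm by 85 mm) begins 54 mm behind the grasp point. The pads swing forward as they close: fully open they stand 13 mm farther back than shut.
Start: joints at [-1.256, 0.576, 0.025, 1.437, -0.015, 1.129, -0.057], TCP at [0.262, 0.622, 0.405] pointing down, gripper open.
Joint ranges: [-2.76, 2.76], [-0.34, 2.15], [-1.52, 1.57], [0.19, 2.46], [-1.09, 4.23], [0.17, 1.99], [-2.82, 2.82]. Speed limits (rad/s): [2.22, 2.22, 3.01, 3.01, 3.14, 3.14, 3.14].

## Interface

Orientations are given as a rotation vector (axis times angle).
In Python, from rig import arm, camera, models gives the robot as it stands.
- The arm moves only by the tool drive_tool, never from a script. Its argument "increments" is a list of rows, each a list of 7 numbers: the turn, a rotation vector about the tool's x, y, z in degrees, then the shift along the tool's x, y, z in cm, then the closure, from 0 (fully open) to 1 (shut). A call has 1 to 5 rows; each row is the pose to reach, as a shift and turn from the pose commanded when the call began, along the tool's axes at that moment; what a row does not reach only later rows make up. A row lasts 1/10 s, in which the tool goes at most 50 mm and 8.59 degrees, less where a joint would pass 70% of its speed; a pose out of reach is approached as far as the arm can. A call with a gripper value outside its range is refused whole. The fingers move at their own pace and stop on an object; "squeeze" is the grip in N (left out, the last holds). Time passes only in rows, so rows that repeat a pose let the fingers close. It gives the time, the measured TCP pose, the force and the opening at its end, in the units of the state.
- arm.get_state(): the state, without advancing time (a new reading comes with each control period).
- camera(name): name is "scene" or "top" or "wrist"; returns a dict with "image" (400x640x3 uint8, blue, green, red), "range_z" (400x640 float32, m along the optical axis (not along the pixel's ray), 0 where there is no reading), "camera_matrix" (3x3 intrinsics, pixels), "k1" (the pictures are not rectified: a ray, as slopes to the right and down, at radius r is drawn at 1 + k1 r^2 times it, then the intrinsics apply), "view" (4x4, takes a point from world to camera coordinates); the wrist camera has in their place "tool_from_camera" (4x4, takes a point from camera to tool coordinates, whose origin is the TCP and whose axes are the tool frame's). Camera axes: x right, y up, looking along -z (the intrinsics and any distortion apply to the point x, -y, -z); pixel columns grow to the right and rows downward; lengths in m; the calibration is good to about 2 mm. A picture is of the moment at which its call begins: read the wrist's pose just before it.
- arm.close_job(): hands the job in, once; it reports no verdict.
Trained networks look in the newest picture that a camera, given by its name, has taken for a name from the list of things; names that differ only in an ending like _2 or _b are one class to them, and where a whole thing is asked for, a point or a joint stands for the part that bears it (a point fixed in the world has none). Each returns a list of dicts, best first, with "conf" (0 to 1); they miss things now and then, are a little off and sometimes report something else, mostly with a low value. They report only what shows in the picture. A call takes as long as a camera call. They do not tell look-alikes from the thing itself.
- models.boxes_of(name, camera): "location" ([x, y, z] in m, in the coordinates of the camera as it stood for that picture, good to about 4 mm: the middle of the surface that is visible of it).
- models.cut_out(name, camera): "mask" (400x640 bool, what is visible of it).
- models.tip_of(name, camera): "location" ([x, y, z] in m, in the coordinates of the camera as it stood for that picture, good to about 4 mm: a listed point, or the origin of a listed thing).
The state is a dict: "time": time; "qpos": joint angles; "qvel": joint speeds; "joint_torque": joint torques, N m; "tcp_pos": TCP position; "orientation": TCP orientation; "force": force on the tool from outside, world axes, zero at the start; "torque": the same for the moment, N m; "finger_gap": finger opening in m.
Only numpy, scipy, OpenCV 4.12 (cv2) and the standard library are available. Lean on these libraries where they do the work, as an engineer would, in place of code of your own. Each camera call takes 0.05 s, during which the arm holds its last target.

## Task

Take the red book out of the wooden rack and stand it, spine down, between the jaw and the fence of the white binding clamp, let go of it, then turn only the outer black ring of the dual knob clockwise until you feel the jaw squeeze the book against the fence, gently, with about 13 newtons (never more than 30), and let go. The orange inner dial on top of the ring is already set and must stay as it is; leave the other things on the desk where they are.

Things in the scene. Friction and masses are not known exactly. Their poses are not given: they have to be found in the camera images.
- binder: White binding clamp on a grey base plate 180 x 230 mm, fixed. Origin on the desk. In its frame: fixed fence, inner face at y = +75 mm, top 70 mm above the desk, 170 mm long in x; housing from y = -120 to -15 mm, top at 70 mm, carrying the dual knob; between them a channel, its flat bed 15 mm above the desk. The jaw moves along +y to the fence.
- bed (a point): Point on the channel's bed, 15 mm above the desk, at clamp x = 0, y = 62 mm: where the middle of the book's spine lies once pressed to the fence. Axes as binder. Free room for the book at the start: from the pad (no further than y = 36 mm) to the fence (y = 75 mm).
- jaw: Aluminium jaw bar, 150 mm along x, 14 mm thick, top 62 mm above the desk; origin at the middle of its underside; axes as binder. Its black rubber pad faces the fence; the pad's face stands 19 to 29 mm beyond this origin in +y, how far varies and is not measured. The pad is sprung, about 6 N per mm. The squeeze meant is the force of this pad on the book.
- ring_center (a point): On the vertical axis of the dual knob, half-way up the outer ring, 84 mm above the desk; axes as binder. The ring is black and ribbed, 62 mm in diameter, from 72 to 96 mm above the desk (2 mm over the housing).
- knob_foot (a point): On the same axis, at the housing's top, 70 mm above the desk. The ring: clockwise from above closes the jaw, 12 mm per radian; friction 0.26 N m (at rest it may act either way), plus 0.12 N m of back-torque per 10 N of squeeze. Let go, it stays and keeps a squeeze of up to 20 N. From the start, 1.1 to 2.4 rad bring the pad to a book touching the fence; it turns 2.7 rad or more.
- dial_mark (a point): Tip of the white line on the top of the orange inner dial, 15 mm from the axis, 117 mm above the desk. The dial is 36 mm in diameter at its foot, 32 mm at its top, stands on the ring from 97 to 117 mm above the desk and turns separately at a touch (0.006 N m).
- red_book: Red hard-cover book, rigid, 148 mm long (own x), 26 mm thick (own y), 105 mm tall (own z), about 0.3 kg, standing upright on its spine in one of two slots of the rack. Origin at the middle of its spine (underside). Both ways round are alike.
- red_book_center (a point): Centre of the red book, 52.5 mm above its underside; axes as red_book.
- rack: Low light-wood book rack, fixed, 140 x 150 mm, floor 10 mm and dividers 50 mm above the desk; origin on the desk at its middle. Two slots along its x, 34 mm wide, centred at y = +41 and -41 mm in its frame; the books stand on its floor.
- blue_book: Blue book of the same size in the other slot, to be left there; origin at the middle of its underside.
- mug: White mug, 76 mm across, 85 mm tall, origin under its middle; bystander.
- tissue_box: Yellow box 110 x 200 x 70 mm, origin under its middle; bystander.
- stapler: Blue stapler 140 mm long, 35 mm tall, origin under its middle; bystander.
- glue_stick: Green glue stick, 26 mm across, 85 mm tall, upright, origin under its middle; bystander.
- punch: Black and steel hole punch, 100 x 120 x 60 mm, origin under its middle; bystander.
- pen_cup: Black pen cup, 76 mm across, 100 mm tall, origin under its middle; bystander.
Things that resemble listed ones, but are neither listed nor needed, are in the scene too. Of the things like the red_book, leave any that is green or grey; of the rest the smaller one is meant.

How it is judged:
On the way, in this order (a step that is already met when the one before it is completed fails the run):
1. the red book stands on the bed of the channel, let go (z of red_book in the frame of bed between -0.006 and 0.006 m and horizontal distance between red_book and bed below 0.035 m and angle between red_book's own z axis and vertical below 0.35 rad and contact force between the fingers and red_book below 0.1 N), for 0.2 s.
2. the jaw squeezes the red book with more than 7 N (contact force between jaw and red_book above 7 N), for 0.3 s.
At the end, for the whole second after the job is handed in: The red book stands upright (within 0.08 rad) and square on the bed of the clamp against the fence (within 6 mm across, 25 mm along, 5 mm in height), at rest, squeezed by the jaw with 7 to 20 N after the ring is let go; the mark of the inner dial is within 3 mm of where it began (0.2 rad of turn) (contact force between jaw and red_book between 7 and 20 N and x of red_book in the frame of bed between -0.025 and 0.025 m and y of red_book in the frame of bed between -0.006 and 0.006 m and z of red_book in the frame of bed between -0.005 and 0.005 m and angle between red_book's own z axis and vertical below 0.08 rad and linear speed of red_book below 0.01 m/s and angle between the x axis of red_book and the x axis of binder, either way round below 0.08 rad and distance of dial_mark from where it was at the start of the episode below 0.003 m); the robot touches nothing.
It fails at once if the jaw squeezes the book with more than 30 N (contact force between jaw and red_book above 30 N).
It fails at once if the inner dial is turned (its mark moves more than 4 mm) (distance of dial_mark from where it was at the start of the episode above 0.004 m).
It fails at once if another thing on the desk is moved more than 30 mm (distance of any of blue_book, mug, tissue_box, stapler, glue_stick, punch, pen_cup from where it was at the start of the episode above 0.03 m).
It also fails if it takes over 72 s, if anything falls off the work surface, if the arm or the gripper's body presses on something with over 40 N, if the wrist force passes 120 N, or if a joint passes its speed limit or range.

## Working session

There is one attempt and no reset: what is moved stays moved. The work goes in short steps, Python scripts to look and compute and a tool call to move; the robot and the scene stay as the last step left them, time stands still between calls to the robot, and variables do not carry over. Pictures are saved under pics/ and viewed, and the job is handed in when it is done.

Besides the shell and the picture viewer there is one more tool, called after ">>>" by a JSON object that holds its "method" and its "body", one argument or row to a line. drive_tool: Moves the arm, as the interface text tells. Its arguments: {"type":"object","properties":{"increments":{"type":"array"},"squeeze":{"type":"number"}},"required":["increments"]}

```bash
ls; mkdir -p pics; cat > h.py <<'E'
import numpy as np, cv2
from rig import arm, camera, models
from scipy.spatial.transform import Rotation as R
def w_from_c(c):
    return np.linalg.inv(c["view"])
def deproj(c,u,v,z=None):
    K=c["camera_matrix"];k1=c["k1"]
    x=(u-K[0,2])/K[0,0];y=(v-K[1,2])/K[1,1]
    rd=np.hypot(x,y);r=rd
    for _ in range(20): r=rd/(1+k1*r*r)
    s=np.where(rd>0,r/np.maximum(rd,1e-9),1)
    x=x*s;y=y*s
    if z is None: z=c["range_z"][int(v),int(u)]
    return np.array([x*z,-y*z,-z*np.ones_like(x)])
def cloud(c,T):
    vv,uu=np.mgrid[0:400,0:640].astype(float)
    P=deproj(c,uu,vv,c["range_z"])
    return np.einsum('ij,jvu->vui',T[:3,:3],P)+T[:3,3]
def tw(p,T): return T[:3,:3]@np.asarray(p)+T[:3,3]
def Ttool(s):
    T=np.eye(4);T[:3,:3]=R.from_rotvec(s["orientation"]).as_matrix();T[:3,3]=s["tcp_pos"];return T
E
python3 - <<'E'
from h import *
s=arm.get_state();print(s)
names="binder bed jaw ring_center knob_foot dial_mark red_book red_book_center rack blue_book mug tissue_box stapler glue_stick punch pen_cup".split()
for n in ["scene","top"]:
    c=camera(n);cv2.imwrite(f"pics/{n}0.png",c["image"]);T=w_from_c(c)
    np.savez(f"{n}0.npz",**c)
    for m in names:
        for f in ("tip_of","boxes_of"):
            for d in getattr(models,f)(m,n)[:3]:
                print(n,m,f,round(d["conf"],2),tw(d["location"],T).round(3))
E
```

```text
pics
{'time': 0.0, 'qpos': array([-1.2558277 ,  0.5765227 ,  0.0248659 ,  1.43792739, -0.01500725,
        1.12895929, -0.05647623]), 'qvel': array([ 0.00014328,  0.00041428, -0.0007152 ,  0.00088537, -0.00117551,
        0.0005509 ,  0.00083448]), 'joint_torque': array([-3.60372069e-04, -7.65738773e+01,  2.24970929e+00, -2.85970724e+01,
        1.51879824e-02,  1.23374944e-02,  1.69359097e-06]), 'tcp_pos': array([0.2620169 , 0.62189049, 0.40384238]), 'orientation': array([ 0.31152277,  1.54830485, -0.31407339]), 'force': array([ 0.07395342, -0.60394458,  0.21684292]), 'torque': array([-0.01748288, -0.01002291, -0.01403557]), 'finger_gap': 0.08540320791082102}
scene binder tip_of 0.67 [ 0.559 -0.104  0.   ]
scene binder tip_of 0.21 [0.432 0.456 0.   ]
scene binder boxes_of 0.68 [ 0.58  -0.098  0.06 ]
scene bed tip_of 0.62 [ 0.565 -0.043  0.016]
scene bed boxes_of 0.6 [ 0.585 -0.1    0.059]
scene jaw boxes_of 0.67 [ 0.565 -0.087  0.06 ]
scene ring_center tip_of 0.91 [ 0.566 -0.17   0.086]
scene ring_center tip_of 0.29 [ 0.743 -0.077  0.001]
scene ring_center boxes_of 0.92 [ 0.584 -0.0
[... 3618 characters left out ...]
p mug boxes_of 0.85 [ 0.451 -0.388  0.037]
top mug boxes_of 0.64 [ 0.562 -0.166  0.112]
top mug boxes_of 0.38 [ 0.55  -0.119  0.064]
top tissue_box tip_of 0.61 [ 0.613 -0.444 -0.002]
top tissue_box boxes_of 0.59 [ 0.608 -0.437  0.07 ]
top stapler tip_of 0.65 [ 0.744 -0.078 -0.005]
top stapler boxes_of 0.48 [ 0.74  -0.077  0.03 ]
top stapler boxes_of 0.33 [0.731 0.128 0.077]
top glue_stick tip_of 0.56 [0.738 0.135 0.001]
top glue_stick boxes_of 0.47 [0.731 0.13  0.076]
top punch tip_of 0.56 [ 0.683  0.387 -0.001]
top punch boxes_of 0.79 [0.673 0.379 0.062]
top punch boxes_of 0.2 [ 0.55  -0.116  0.066]
top pen_cup tip_of 0.71 [ 0.431  0.457 -0.002]
top pen_cup boxes_of 0.77 [0.437 0.468 0.05 ]
```

View pics/top0.png

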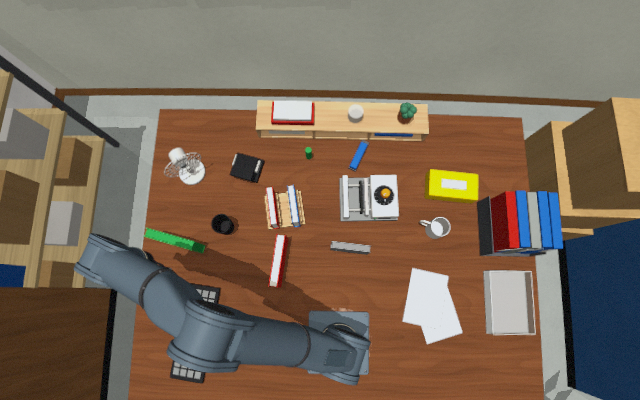

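View pics/scene0.png

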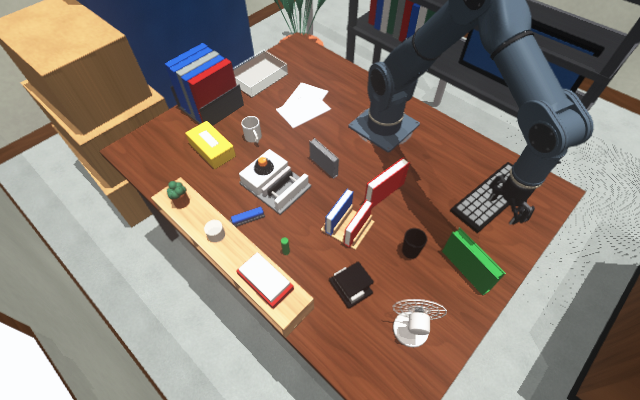

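Candidates for the red book in the top picture are: the red one in the rack (271,208), a larger red one standing free (279,260), a green one (175,240) and a grey one (350,247). The smaller red one, in the rack, fits the description. I'll check it in a close crop and measure the poses.

```bash
python3 - <<'E'
from h import *
c=dict(np.load("top0.npz"));T=w_from_c(c);P=cloud(c,T);im=c["image"].astype(int)
cr=cv2.resize(c["image"][160:300,250:420],None,fx=4.5,fy=4,interpolation=cv2.INTER_CUBIC);cv2.imwrite("pics/crop_top.png",cr)
print(c["camera_matrix"],c["k1"])
def rect(m,n):
    q=P[m][:,:2].astype(np.float32);r=cv2.minAreaRect(q);print(n,m.sum(),np.round(r[0],4),np.round(r[1],4),round(r[2],2),"z",np.percentile(P[m][:,2],[5,50,95]).round(4))
def box(x0,x1,y0,y1,z0,z1): return (P[...,0]>x0)&(P[...,0]<x1)&(P[...,1]>y0)&(P[...,1]<y1)&(P[...,2]>z0)&(P[...,2]<z1)
rect(box(.4,.62,.22,.32,.1,.14),"redtop")
rect(box(.4,.62,.14,.22,.1,.14),"bluetop")
rect(box(.2,.40,.15,.32,.11,.2),"bigred")
rect(box(.45,.68,-.05,0.02,.06,.08),"fence")
rect(box(.45,.68,-.3,-.11,.065,.075),"housing")
rect(box(.45,.68,-.13,-.05,.055,.066),"jaw")
rect(box(.5,.62,-.23,-.12,.09,.1),"ring")
rect(box(.5,.62,-.23,-.12,.11,.125),"dial")
rect(box(.45,.68,-.1,-.02,.01,.02),"bed")
E
```

```text
[[384.13770429   0.         318.27531055]
 [  0.         384.13770429 200.60444897]
 [  0.           0.           1.        ]] -0.07659233948090023
redtop 276 [0.5032 0.265 ] [0.1475 0.0267] 9.61 z [0.1069 0.1139 0.1196]
bluetop 263 [0.5134 0.1834] [0.1465 0.0261] 9.82 z [0.1072 0.1134 0.1186]
bigred 529 [0.296  0.2327] [0.035  0.1892] 83.57 z [0.1256 0.1337 0.1399]
fence 220 [ 0.557  -0.0189] [0.1691 0.02  ] 1.23 z [0.0646 0.0704 0.0753]
housing 765 [ 0.5637 -0.1711] [0.1702 0.1059] 2.24 z [0.0662 0.0703 0.0743]
jaw 242 [ 0.5599 -0.1018] [0.1616 0.0518] 0.06 z [0.0562 0.0613 0.0654]
ring 105 [ 0.5637 -0.1682] [0.0602 0.0613] 47.87 z [0.0919 0.0961 0.0995]
dial 58 [ 0.5638 -0.1693] [0.0321 0.0294] 44.28 z [0.111  0.1176 0.1223]
bed 395 [ 0.5706 -0.0653] [0.0763 0.2078] 86.39 z [0.0112 0.0157 0.0195]
```

View pics/crop_top.png

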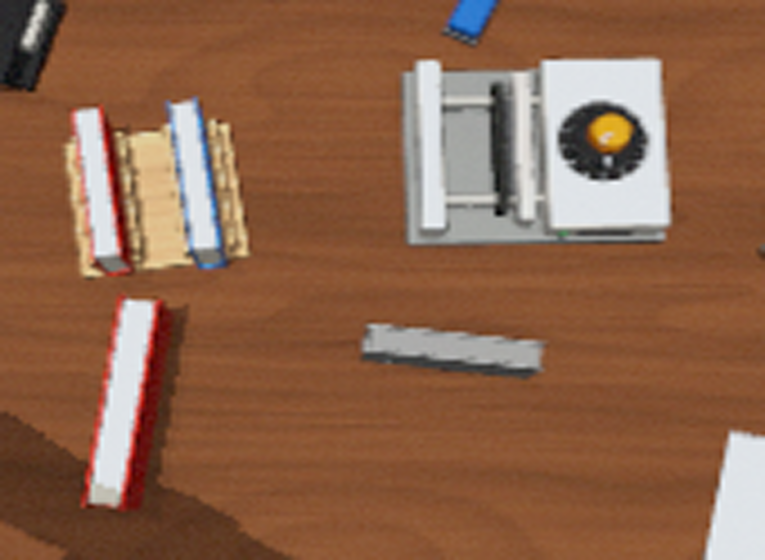

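The crop confirms it. The red book in the rack is at crop (105,190), with blue beside it. The larger red stands outside the rack at (125,400), and the grey one is at (455,350). Next, the approach.

```bash
cat >> h.py <<'E'
def goal(x,y,z,yawdeg):
    "tool down, tool y at yawdeg from world x"
    a=np.radians(yawdeg);yx=np.array([np.cos(a),np.sin(a),0]);xx=np.array([0,0,-1.]);zz=np.cross(xx,yx)
    T=np.eye(4);T[:3,:3]=np.c_[xx,yx,zz];T[:3,3]=[x,y,z];return T
def inc(G,s=None):
    s=s or arm.get_state();T=Ttool(s);D=np.linalg.inv(T)@G
    return np.r_[np.degrees(R.from_matrix(D[:3,:3]).as_rotvec()),D[:3,3]*100].round(2)
def st():
    s=arm.get_state();T=Ttool(s);y=T[:3,1]
    print("t",round(s["time"],2),"tcp",np.round(s["tcp_pos"],4),"yaw",round(np.degrees(np.arctan2(y[1],y[0])),2),"xax",T[:3,0].round(3),"F",np.round(s["force"],2),"M",np.round(s["torque"],3),"gap",round(s["finger_gap"],4),"q",np.round(s["qpos"],3))
    return s
E
python3 - <<'E'
from h import *
s=st()
for yaw in (99,-81): print(yaw,inc(goal(.504,.265,.38,yaw),s))
E
```

```text
t 3.3 tcp [0.2621 0.622  0.4047] yaw 67.15 xax [-0.  0. -1.] F [ 0.26 -0.94  0.59] M [ 0.049  0.003 -0.025] gap 0.0856 q [-1.256  0.576  0.025  1.437 -0.015  1.129 -0.056]
99 [-31.85  -0.    -0.     2.47 -23.51  36.15]
-81 [148.15  -0.     0.     2.47 -23.51  36.15]
```

>>> {"method": "drive_tool", "body": {
  "increments": [
    [-6.5,0,0,0.5,-2.6,4,0],
    [-13,0,0,1,-5.2,8,0],
    [-19.5,0,0,1.5,-7.8,12,0],
    [-26,0,0,2,-10.4,16,0],
    [-31.85,0,0,2.4,-13,20,0]
  ]
}}

```text
time: 3.8
tcp_pos: [0.3967, 0.4229, 0.3806]
orientation: [-0.127, 1.567, 0.127]
force: [1.1, 0.8, 0.0]
finger_gap: 0.0858
```

```bash
python3 - <<'E'
from h import *
s=st();print(inc(goal(.504,.265,.38,99),s))
E
```

```text
t 3.8 tcp [0.3967 0.4229 0.3806] yaw 99.28 xax [ 0.  0. -1.] F [1.14 0.85 0.02] M [ 0.005 -0.08   0.008] gap 0.0858 q [-0.823  0.456 -0.113  1.728  0.061  0.961  0.774]
[  0.28   0.02  -0.     0.06 -17.31   8.04]
```

>>> {"method": "drive_tool", "body": {
  "increments": [
    [0,0,0,0,-4.3,2,0],
    [0.2,0,0,0,-8.6,4,0],
    [0.3,0,0,0,-13,6,0],
    [0.3,0,0,0,-17.3,8,0],
    [0.3,0,0,0,-17.3,8,0.2]
  ]
}}

```text
time: 4.3
tcp_pos: [0.506, 0.2591, 0.3808]
orientation: [-0.114, 1.566, 0.108]
force: [0.4, 0.4, 0.3]
finger_gap: 0.0731
```

```bash
python3 - <<'E'
from h import *
s=st();c=camera("wrist");T=Ttool(s)@c["tool_from_camera"];cv2.imwrite("pics/w1.png",c["image"])
P=cloud(c,T)
def box(x0,x1,y0,y1,z0,z1): return (P[...,0]>x0)&(P[...,0]<x1)&(P[...,1]>y0)&(P[...,1]<y1)&(P[...,2]>z0)&(P[...,2]<z1)
for n,m in (("red",box(.4,.62,.22,.32,.1,.14)),("blue",box(.4,.62,.14,.22,.1,.14))):
    if m.sum()>10:
        r=cv2.minAreaRect(P[m][:,:2].astype(np.float32));print(n,m.sum(),np.round(r[0],4),np.round(r[1],4),round(r[2],2),np.median(P[m][:,2]))
        q=P[m];print(q[:,:2].min(0),q[:,:2].max(0))
E
```

```text
t 4.3 tcp [0.506  0.2591 0.3808] yaw 98.09 xax [ 0.002 -0.004 -1.   ] F [0.37 0.43 0.26] M [ 0.01   0.025 -0.033] gap 0.0731 q [-0.502  0.439 -0.081  1.757  0.048  0.947  1.108]
red 6733 [0.5034 0.2657] [0.1483 0.0261] 9.75 0.1126333378136567
[0.42833817 0.2405009 ] [0.57750566 0.29039817]
blue 7020 [0.5122 0.1842] [0.1481 0.0267] 10.0 0.11263991728438527
[0.43705893 0.15858853] [0.58307054 0.20948538]
```

View pics/w1.png

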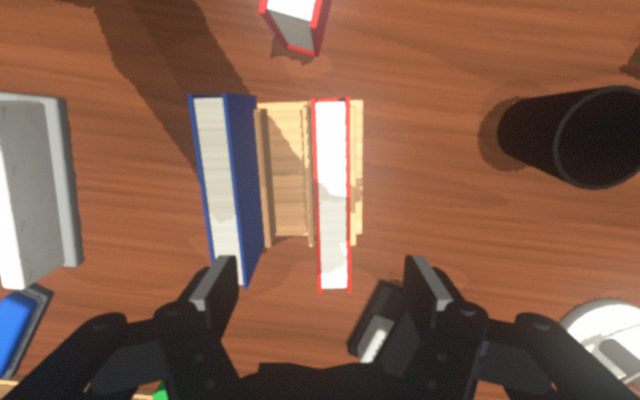

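The wrist view shows the red book's top at pixels (333,195) between the fingers and the blue one at (215,185). The measured 148 x 26 mm fits. The tool can go down over it.

```bash
python3 - <<'E'
from h import *
s=st();print(inc(goal(.5034,.2655,.254,99.75),s))
E
```

```text
t 4.35 tcp [0.504  0.2626 0.3808] yaw 98.3 xax [ 0.001 -0.001 -1.   ] F [-0.28  0.3   0.64] M [0.017 0.051 0.034] gap 0.0688 q [-0.506  0.439 -0.085  1.757  0.047  0.947  1.106]
[-1.45  0.04  0.09 12.68  0.32 -0.03]
```

>>> {"method": "drive_tool", "body": {
  "increments": [
    [-0.7,0,0,2,0,0,0.42],
    [-0.7,0,0,4,0,0,0.42],
    [-0.7,0,0,6,0,0,0.42],
    [-0.7,0,0,6.5,0,0,0.42],
    [-0.7,0,0,6.5,0,0,0.42]
  ]
}}

```text
time: 4.85
tcp_pos: [0.5015, 0.267, 0.3153]
orientation: [-0.13, 1.568, 0.13]
force: [0.1, -0.2, 0.4]
finger_gap: 0.0495
```

```bash
python3 - <<'E'
from h import *
s=st();print(inc(goal(.5034,.2655,.254,99.75),s))
E
```

```text
t 4.85 tcp [0.5015 0.267  0.3153] yaw 99.47 xax [-0.001 -0.    -1.   ] F [ 0.14 -0.19  0.37] M [ 0.021 -0.013  0.09 ] gap 0.0495 q [-0.512  0.513 -0.089  1.836  0.061  0.797  1.104]
[-0.28 -0.08  0.01  6.13 -0.18  0.17]
```

>>> {"method": "drive_tool", "body": {
  "increments": [
    [-0.3,0,0,2,-0.15,0.15,0.42],
    [-0.3,0,0,4,-0.15,0.15,0.42],
    [-0.3,0,0,5.5,-0.15,0.15,0.42],
    [-0.3,0,0,6.1,-0.15,0.15,0.42],
    [-0.3,0,0,6.1,-0.15,0.15,0.42]
  ]
}}

```text
time: 5.35
tcp_pos: [0.5037, 0.2654, 0.2549]
orientation: [-0.133, 1.567, 0.133]
force: [-0.8, 0.1, -0.4]
finger_gap: 0.0495
```

>>> {"method": "drive_tool", "body": {
  "increments": [
    [0,0,0,0,0,0,0.6],
    [0,0,0,0,0,0,0.8],
    [0,0,0,0,0,0,0.9],
    [0,0,0,0,0,0,0.9],
    [0,0,0,0,0,0,0.9]
  ],
  "squeeze": 50
}}

```text
time: 5.85
tcp_pos: [0.504, 0.2655, 0.2559]
orientation: [-0.132, 1.565, 0.134]
force: [-0.6, 1.1, 6.1]
finger_gap: 0.025
```

```bash
python3 - <<'E'
from h import *
s=st()
E
```

```text
t 5.85 tcp [0.504  0.2655 0.2559] yaw 99.71 xax [ 0.002  0.001 -1.   ] F [-0.61  1.07  6.08] M [0.115 0.19  0.051] gap 0.025 q [-0.512  0.593 -0.084  1.889  0.076  0.66   1.099]
```

>>> {"method": "drive_tool", "body": {
  "increments": [
    [0,0,0,-1.5,0,0,0.9],
    [0,0,0,-4.5,0,0,0.9],
    [0,0,0,-8,0,0,0.9],
    [0,0,0,-11.5,0,0,0.9],
    [0,0,0,-13.5,0,0,0.9]
  ]
}}

```text
time: 6.35
tcp_pos: [0.5038, 0.2649, 0.3926]
orientation: [-0.132, 1.564, 0.134]
force: [0.7, -0.3, -4.5]
finger_gap: 0.0249
```

```bash
python3 - <<'E'
from h import *
s=st();print(inc(goal(.559,-.047,.39,92),s))
E
```

```text
t 6.35 tcp [0.5038 0.2649 0.3926] yaw 99.69 xax [ 0.002  0.001 -1.   ] F [ 0.68 -0.25 -4.48] M [ 0.082 -0.039 -0.029] gap 0.0249 q [-0.503  0.428 -0.094  1.74   0.047  0.973  1.125]
[  7.69   0.14  -0.06   0.23 -31.68   0.19]
```

>>> {"method": "drive_tool", "body": {
  "increments": [
    [1,0,0,0,-2.5,0,0.9],
    [2.5,0,0,0,-6.5,0,0.9],
    [4,0,0,0,-10.5,0,0.9],
    [5.5,0,0,0,-14.5,0.1,0.9],
    [7,0,0,0,-18.5,0.1,0.9]
  ]
}}

```text
time: 6.85
tcp_pos: [0.5357, 0.0811, 0.3898]
orientation: [-0.036, 1.571, 0.036]
force: [0.9, 0.3, -3.7]
finger_gap: 0.0251
```

```bash
python3 - <<'E'
from h import *
s=st();print(inc(goal(.559,-.047,.39,92),s))
E
```

```text
t 6.85 tcp [0.5357 0.0811 0.3898] yaw 92.64 xax [-0. -0. -1.] F [ 0.9   0.26 -3.65] M [ 0.013 -0.06  -0.042] gap 0.0251 q [-0.214  0.392 -0.033  1.812  0.016  0.938  1.364]
[ 6.40e-01 -2.00e-02  1.00e-02 -2.00e-02 -1.29e+01  1.74e+00]
```

>>> {"method": "drive_tool", "body": {
  "increments": [
    [0.3,0,0,0,-4,0.6,0.9],
    [0.6,0,0,0,-8,1.1,0.9],
    [0.6,0,0,0,-11,1.6,0.9],
    [0.6,0,0,0,-12.9,1.74,0.9],
    [0.6,0,0,0,-12.9,1.74,0.9]
  ]
}}

```text
time: 7.35
tcp_pos: [0.5591, -0.0491, 0.3896]
orientation: [-0.026, 1.571, 0.023]
force: [-0.2, -0.9, -3.8]
finger_gap: 0.0257
```

```bash
cat > look.py <<'E'
from h import *
import sys
tag=sys.argv[1]
s=st()
for n in ("wrist","top","scene"):
    c=camera(n);T=(Ttool(s)@c["tool_from_camera"]) if n=="wrist" else w_from_c(c)
    cv2.imwrite(f"pics/{n}_{tag}.png",c["image"]);np.savez(f"{n}_{tag}.npz",T=T,**c)
s=st()
E
python3 look.py a
python3 - <<'E'
from h import *
c=dict(np.load("wrist_a.npz"));P=cloud(c,c["T"])
def box(x0,x1,y0,y1,z0,z1): return (P[...,0]>x0)&(P[...,0]<x1)&(P[...,1]>y0)&(P[...,1]<y1)&(P[...,2]>z0)&(P[...,2]<z1)
def rect(m,n):
    if m.sum()<20: print(n,m.sum());return
    q=P[m][:,:2].astype(np.float32);r=cv2.minAreaRect(q);print(n,m.sum(),np.round(r[0],4),np.round(r[1],4),round(r[2],2),"z",np.percentile(P[m][:,2],[5,50,95]).round(4))
rect(box(.45,.68,-.05,0.02,.065,.075),"fence")
rect(box(.45,.68,-.3,-.11,.066,.075),"housing")
rect(box(.45,.68,-.13,-.08,.055,.066),"jaw")
rect(box(.5,.62,-.23,-.12,.093,.099),"ring")
rect(box(.5,.62,-.23,-.12,.114,.12),"dial")
rect(box(.45,.68,-.1,-0.0,.2,.26),"book")
E
```

```text
t 7.35 tcp [ 0.5591 -0.0491  0.3896] yaw 91.8 xax [-0.001 -0.002 -1.   ] F [-0.24 -0.89 -3.78] M [-0.004  0.015  0.01 ] gap 0.0257 q [ 0.005  0.42  -0.003  1.765  0.004  0.957  1.602]
t 7.5 tcp [ 0.5591 -0.0446  0.3896] yaw 92.13 xax [-0.001  0.001 -1.   ] F [ 0.48  0.57 -3.11] M [ 0.061 -0.007 -0.022] gap 0.0257 q [ 1.000e-03  4.200e-01 -7.000e-03  1.765e+00  3.000e-03  9.570e-01
  1.601e+00]
fence 1687 [ 0.5454 -0.0176] [0.1465 0.0199] 3.15 z [0.0683 0.0701 0.0713]
housing 16973 [ 0.5627 -0.1702] [0.1694 0.1051] 2.14 z [0.069  0.0705 0.0719]
jaw 3042 [ 0.5583 -0.1058] [0.1662 0.0286] 3.45 z [0.0572 0.0621 0.0638]
ring 2560 [ 0.5627 -0.168 ] [0.0632 0.0633] 0.34 z [0.0946 0.0964 0.0976]
dial 1501 [ 0.5628 -0.1678] [0.0328 0.0327] 1.48 z [0.1159 0.1174 0.1185]
book 22412 [ 0.5373 -0.0557] [0.1057 0.0663] 19.95 z [0.2401 0.2465 0.2537]
```

View pics/wrist_a.png

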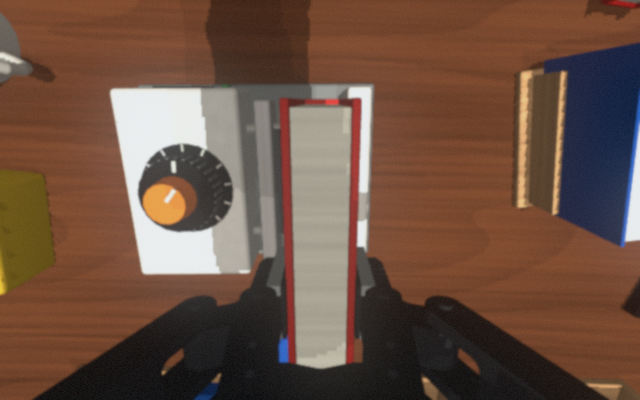

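View pics/scene_a.png

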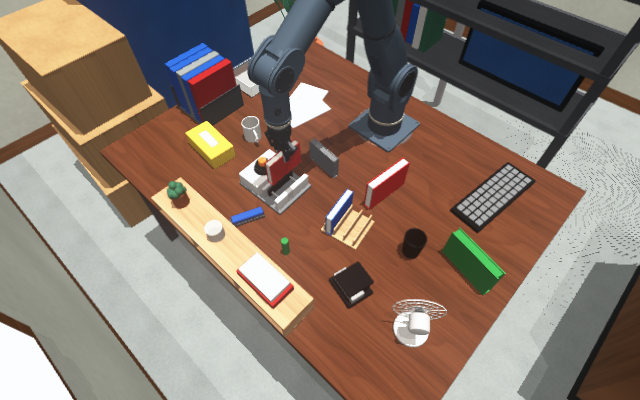

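```bash
python3 - <<'E'
from h import *
s=st();print(inc(goal(.5586,-.0471,.262,92.15),s))
c=dict(np.load("wrist_a.npz"));P=cloud(c,c["T"])
hsv=cv2.cvtColor(c["image"],cv2.COLOR_BGR2HSV)
uu=np.mgrid[0:400,0:640][1]
m=(P[...,2]>.235)&(P[...,2]<.265)&(uu>278)&(uu<362)&(hsv[...,2]>90)
q=P[m];r=cv2.minAreaRect(q[:,:2].astype(np.float32));print(m.sum(),r,np.percentile(q[:,2],[5,50,95]))
E
```

```text
t 7.5 tcp [ 0.5591 -0.0446  0.3896] yaw 92.13 xax [-0.001  0.001 -1.   ] F [ 0.48  0.57 -3.11] M [ 0.061 -0.007 -0.022] gap 0.0257 q [ 1.000e-03  4.200e-01 -7.000e-03  1.765e+00  3.000e-03  9.570e-01
  1.601e+00]
[-0.02 -0.03 -0.03 12.76 -0.25 -0.05]
19135 ((0.5375515222549438, -0.05086541175842285), (0.10734555870294571, 0.02959885634481907), 1.7742140293121338) [0.24533145 0.24646229 0.24962135]
```

>>> {"method": "drive_tool", "body": {
  "increments": [
    [0,0,0,1,0,0,0.9],
    [0,0,0,3.5,0,0,0.9],
    [0,0,0,4,0,0,0.9],
    [0,0,0,4,0,0,0.9],
    [0,0,0,4,0,0,0.9]
  ]
}}

```text
time: 8.0
tcp_pos: [0.5596, -0.0449, 0.3501]
orientation: [-0.029, 1.57, 0.029]
force: [0.1, -0.4, -3.5]
finger_gap: 0.0252
```

```bash
python3 - <<'E'
from h import *
s=st();print(inc(goal(.5586,-.0471,.262,92.15),s))
E
```

```text
t 8.0 tcp [ 0.5596 -0.0449  0.3501] yaw 92.13 xax [ 0.  0. -1.] F [ 0.05 -0.38 -3.54] M [-0.028 -0.006 -0.033] gap 0.0252 q [ 0.002  0.462 -0.009  1.816  0.005  0.863  1.599]
[-0.02  0.02 -0.    8.81 -0.22 -0.11]
```

>>> {"method": "drive_tool", "body": {
  "increments": [
    [0,0,0,1,-0.2,-0.1,0.9],
    [0,0,0,3,-0.22,-0.1,0.9],
    [0,0,0,5.5,-0.22,-0.1,0.9],
    [0,0,0,7,-0.22,-0.1,0.9],
    [0,0,0,7,-0.22,-0.1,0.9]
  ]
}}

```text
time: 8.5
tcp_pos: [0.5577, -0.0476, 0.2778]
orientation: [-0.029, 1.574, 0.029]
force: [-0.2, -0.4, -3.0]
finger_gap: 0.0256
```

```bash
python3 - <<'E'
from h import *
s=st();print(inc(goal(.5586,-.0471,.262,92.15),s))
E
```

```text
t 8.5 tcp [ 0.5577 -0.0476  0.2778] yaw 92.1 xax [-0.003  0.    -1.   ] F [-0.16 -0.39 -2.96] M [ 0.021  0.027 -0.001] gap 0.0256 q [ 0.009  0.553 -0.011  1.895  0.009  0.697  1.6  ]
[-0.05 -0.19 -0.01  1.58  0.04  0.09]
```

No contact, and the book is between the jaw and the fence. The last 15 mm go slowly.

>>> {"method": "drive_tool", "body": {
  "increments": [
    [0,0,0,0.5,0,0,0.9],
    [0,0,0,1,0,0,0.9],
    [0,0,0,1.4,0,0,0.9],
    [0,0,0,1.5,0,0,0.9],
    [0,0,0,1.6,0,0,0.9]
  ]
}}

```text
time: 9.0
tcp_pos: [0.5585, -0.0475, 0.2639]
orientation: [-0.029, 1.57, 0.029]
force: [0.1, -0.1, -2.2]
finger_gap: 0.025
```

```bash
python3 look.py b
python3 - <<'E'
import cv2
im=cv2.imread("pics/scene_b.png")[110:240,220:370];cv2.imwrite("pics/scene_bc.png",cv2.resize(im,None,fx=4,fy=4,interpolation=2))
E
```

```text
t 9.0 tcp [ 0.5585 -0.0475  0.2639] yaw 92.1 xax [ 0. -0. -1.] F [ 0.06 -0.13 -2.16] M [ 0.026 -0.007  0.002] gap 0.025 q [ 0.009  0.572 -0.012  1.907  0.01   0.662  1.598]
t 9.15 tcp [ 0.5585 -0.0475  0.2639] yaw 92.1 xax [ 0. -0. -1.] F [ 0.47  0.57 -3.01] M [0.001 0.053 0.003] gap 0.0255 q [ 0.009  0.572 -0.012  1.907  0.01   0.662  1.598]
```

View pics/scene_bc.png

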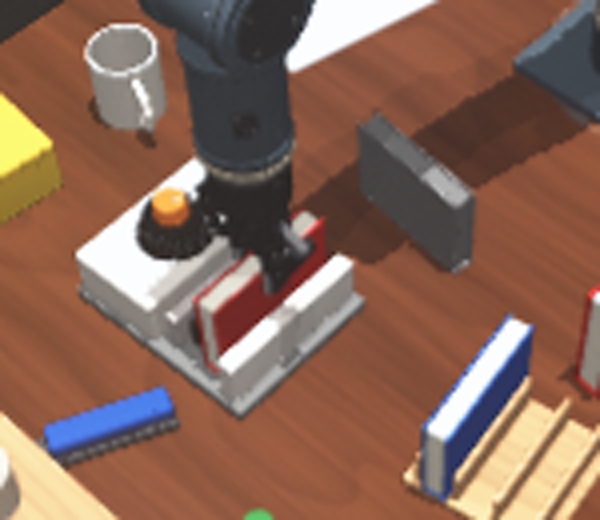

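View pics/wrist_b.png

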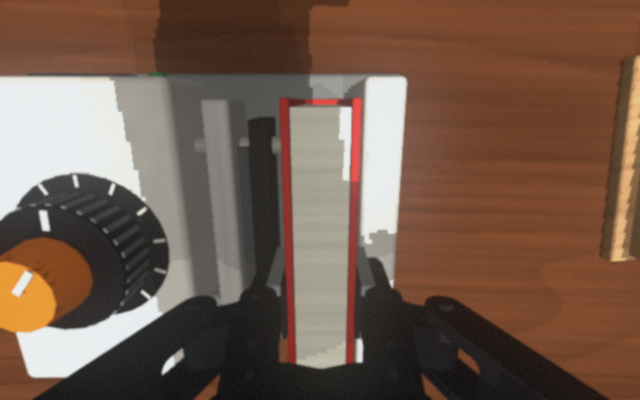

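>>> {"method": "drive_tool", "body": {
  "increments": [
    [0,0,0,0.15,0,0,0.9],
    [0,0,0,0.25,0,0,0.9],
    [0,0,0,0.25,0,0,0.9]
  ]
}}

```text
time: 9.45
tcp_pos: [0.5584, -0.0475, 0.2611]
orientation: [-0.029, 1.571, 0.029]
force: [0.2, -0.1, -3.3]
finger_gap: 0.0259
```

```bash
python3 - <<'E'
from h import *
s=st()
E
```

```text
t 9.45 tcp [ 0.5584 -0.0475  0.2611] yaw 92.1 xax [-0. -0. -1.] F [ 0.2  -0.09 -3.3 ] M [0.072 0.051 0.018] gap 0.0259 q [ 0.009  0.576 -0.012  1.91   0.01   0.656  1.598]
```

>>> {"method": "drive_tool", "body": {
  "increments": [
    [0,0,0,0.1,0,0,0.9],
    [0,0,0,0.2,0,0,0.9],
    [0,0,0,0.2,0,0,0.9]
  ]
}}

```text
time: 9.75
tcp_pos: [0.5583, -0.0474, 0.2608]
orientation: [-0.029, 1.57, 0.029]
force: [-6.3, 0.7, 17.4]
finger_gap: 0.0255
```

```bash
python3 - <<'E'
from h import *
s=st()
E
```

```text
t 9.75 tcp [ 0.5583 -0.0474  0.2608] yaw 92.1 xax [ 0.001  0.    -1.   ] F [-6.35  0.71 17.42] M [ 0.112  1.332 -0.005] gap 0.0255 q [ 0.009  0.576 -0.012  1.911  0.01   0.654  1.598]
```

The book is seated on the bed (17 N upward). Release.

>>> {"method": "drive_tool", "body": {
  "increments": [
    [0,0,0,-0.15,0,0,0.9],
    [0,0,0,-0.15,0,0,0.7],
    [0,0,0,-0.15,0,0,0.5],
    [0,0,0,-0.15,0,0,0.45],
    [0,0,0,-0.15,0,0,0.45]
  ]
}}

```text
time: 10.25
tcp_pos: [0.5585, -0.0475, 0.2606]
orientation: [-0.029, 1.57, 0.029]
force: [0.7, -0.4, 0.7]
finger_gap: 0.0468
```

>>> {"method": "drive_tool", "body": {
  "increments": [
    [0,0,0,-1,0,0,0.45],
    [0,0,0,-4,0,0,0.45],
    [0,0,0,-8,0,0,0.45],
    [0,0,0,-12,0,0,0.45],
    [0,0,0,-13,0,0,0.3]
  ]
}}

```text
time: 10.75
tcp_pos: [0.5592, -0.0476, 0.3958]
orientation: [-0.029, 1.563, 0.028]
force: [1.7, 0.2, -0.8]
finger_gap: 0.0595
```

```bash
python3 look.py c
python3 - <<'E'
from h import *
c=dict(np.load("wrist_c.npz"));P=cloud(c,c["T"])
def box(x0,x1,y0,y1,z0,z1): return (P[...,0]>x0)&(P[...,0]<x1)&(P[...,1]>y0)&(P[...,1]<y1)&(P[...,2]>z0)&(P[...,2]<z1)
def rect(m,n):
    if m.sum()<20: print(n,m.sum());return
    q=P[m][:,:2].astype(np.float32);r=cv2.minAreaRect(q);print(n,m.sum(),np.round(r[0],4),np.round(r[1],4),round(r[2],2),"z",np.percentile(P[m][:,2],[5,50,95]).round(4))
rect(box(.45,.68,-.05,0.02,.065,.075),"fence")
rect(box(.45,.68,-.3,-.11,.066,.075),"housing")
rect(box(.5,.62,-.23,-.12,.093,.099),"ring")
rect(box(.5,.62,-.23,-.12,.114,.12),"dial")
rect(box(.45,.68,-.1,-0.0,.108,.125),"book")
for n in("top","wrist"): cv2.imwrite(f"pics/{n}_cc.png",cv2.resize(cv2.imread(f"pics/{n}_c.png")[160:260,310:420],None,fx=5,fy=5,interpolation=2)) if n=="top" else 0
E
```

```text
t 10.75 tcp [ 0.5592 -0.0476  0.3958] yaw 92.08 xax [ 0.007 -0.    -1.   ] F [ 1.68  0.16 -0.82] M [ 0.025 -0.026  0.004] gap 0.0595 q [ 0.005  0.412 -0.006  1.76   0.003  0.963  1.606]
t 10.9 tcp [ 0.5583 -0.0475  0.3913] yaw 92.1 xax [ 0.001 -0.    -1.   ] F [ 0.59  0.09 -0.45] M [-0.02  -0.012 -0.013] gap 0.0601 q [ 0.005  0.417 -0.006  1.766  0.003  0.958  1.605]
fence 4097 [ 0.5571 -0.0181] [0.1696 0.0203] 2.21 z [0.0682 0.0701 0.0714]
housing 16216 [ 0.5631 -0.17  ] [0.1689 0.1051] 2.16 z [0.069  0.0706 0.0719]
ring 2508 [ 0.5621 -0.1678] [0.0633 0.0626] 61.04 z [0.0946 0.0964 0.0976]
dial 1438 [ 0.5627 -0.1678] [0.0327 0.0321] 21.54 z [0.1159 0.1174 0.1186]
book 6275 [ 0.5575 -0.0476] [0.1483 0.026 ] 2.12 z [0.1164 0.1176 0.1208]
```

View pics/wrist_c.png

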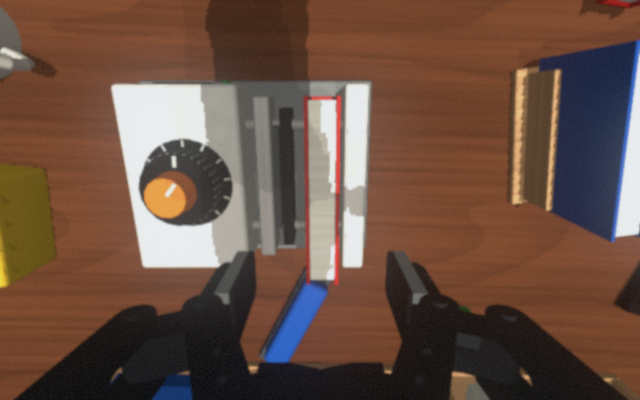

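The wrist view shows the book standing upright and square, its top at pixels (322,190). The jaw and pad are at (265..293,180), the fence at (355,180) and the dial at (165,195). Before lowering onto the ring, I'll measure the fingertips in the tool frame and the pad gap.

```bash
python3 - <<'E'
from h import *
c=dict(np.load("wrist_c.npz"));Pt=cloud(c,c["tool_from_camera"]);P=cloud(c,c["T"])
z=c["range_z"]
m=(z>0)&(Pt[...,0]>.1)&(Pt[...,0]<.2)&(np.abs(Pt[...,1])<.07)&(np.abs(Pt[...,2])<.03)
for side in(-1,1):
    q=Pt[m&(Pt[...,1]*side>0)];print(side,len(q),"x max",np.percentile(q[:,0],[50,95,99,100]).round(4),"inner y",np.percentile(np.abs(q[q[:,0]>.14][:,1]),[0,1,50,99]).round(4))
# profile across clamp in binder frame at x ~ 0..60mm
a=np.radians(2.15);Rb=np.array([[np.cos(a),-np.sin(a)],[np.sin(a),np.cos(a)]]);o=np.array([.5607,-.1031])
B=(P[...,:2]-o)@Rb
for y in range(-30,96,2):
    k=(np.abs(B[...,0]-.0)<.04)&(np.abs(B[...,1]-y/1000)<.001)&(P[...,2]>0)&(P[...,2]<.13)
    if k.sum(): print(y,k.sum(),(np.percentile(P[k][:,2],[10,50,90])*1000).round(0))
E
```

```text
-1 11428 x max [0.114  0.1538 0.1629 0.1687] inner y [0.03   0.0301 0.0306 0.0436]
1 11439 x max [0.1141 0.154  0.1631 0.1683] inner y [0.0282 0.0284 0.029  0.042 ]
-30 199 [70. 71. 72.]
-28 204 [70. 71. 72.]
-26 198 [70. 71. 72.]
-24 193 [70. 70. 71.]
-22 197 [69. 70. 71.]
-20 184 [70. 70. 71.]
-18 220 [69. 70. 71.]
-16 588 [19. 59. 69.]
-14 714 [15. 41. 64.]
-12 15 [15. 16. 17.]
-4 68 [60. 62. 62.]
-2 175 [61. 62. 63.]
0 185 [62. 62. 63.]
2 177 [61. 62. 63.]
4 183 [61. 62. 63.]
6 184 [62. 62. 63.]
8 185 [61. 62. 63.]
10 302 [52. 57. 62.]
12 173 [51. 52. 53.]
14 168 [51. 52. 53.]
16 176 [44. 50. 53.]
18 101 [58. 59. 60.]
20 176 [59. 59. 60.]
22 178 [58. 59. 60.]
24 178 [59. 59. 60.]
26 184 [58. 59. 60.]
28 438 [15. 39. 59.]
30 142 [14. 15. 16.]
32 138 [15. 15. 16.]
34 138 [14. 15. 16.]
36 142 [14. 15. 16.]
38 22 [14. 15. 16.]
42 40 [119. 120. 121.]
44 271 [120. 120. 121.]
46 279 [117. 118. 120.]
48 266 [116. 117. 118.]
50 253 [117. 117. 118.]
52 263 [117. 117. 118.]
54 301 [117. 117. 118.]
56 202 [117. 117. 118.]
58 302 [116. 117. 118.]
60 253 [117. 117. 118.]
62 252 [116. 117. 118.]
64 269 [117. 117. 118.]
66 280 [117. 120. 121.]
68 204 [119. 120. 121.]
74 149 [15. 31. 61.]
76 367 [32. 68. 70.]
78 192 [69. 70. 71.]
80 191 [70. 70. 71.]
82 193 [69. 70. 71.]
84 185 [69. 70. 71.]
86 195 [69. 70. 71.]
88 191 [69. 70. 71.]
90 189 [69. 70. 71.]
92 184 [69. 70. 71.]
94 155 [68. 69. 70.]
```

```bash
python3 - <<'E'
from h import *
s=st();print(inc(goal(.5630,-.1687,.36,92.1),s))
E
```

```text
t 10.9 tcp [ 0.5583 -0.0475  0.3913] yaw 92.1 xax [ 0.001 -0.    -1.   ] F [ 0.59  0.09 -0.45] M [-0.02  -0.012 -0.013] gap 0.0601 q [ 0.005  0.417 -0.006  1.766  0.003  0.958  1.605]
[ -0.     0.08   0.     3.13 -12.13   0.02]
```

>>> {"method": "drive_tool", "body": {
  "increments": [
    [0,0,0,0,-3,0,0],
    [0,0,0,0,-7,0,0],
    [0,0,0,1.5,-10.5,0,0],
    [0,0,0,3,-12.1,0,0],
    [0,0,0,3,-12.1,0,0]
  ]
}}

```text
time: 11.4
tcp_pos: [0.5615, -0.1709, 0.3569]
orientation: [-0.025, 1.577, 0.026]
force: [-1.4, 0.0, -1.0]
finger_gap: 0.0854
```

```bash
python3 look.py d
python3 - <<'E'
from h import *
c=dict(np.load("wrist_d.npz"));P=cloud(c,c["T"])
def box(x0,x1,y0,y1,z0,z1): return (P[...,0]>x0)&(P[...,0]<x1)&(P[...,1]>y0)&(P[...,1]<y1)&(P[...,2]>z0)&(P[...,2]<z1)
for n,a,b in(("ring",.093,.099),("dial",.114,.12)):
    m=box(.5,.62,-.23,-.12,a,b);print(n,m.sum(),cv2.minAreaRect(P[m][:,:2].astype(np.float32)),cv2.minEnclosingCircle(P[m][:,:2].astype(np.float32)))
s=arm.get_state();print(inc(goal(.5630,-.1687,.244,92.1),s))
E
```

```text
t 11.4 tcp [ 0.5615 -0.1709  0.3569] yaw 91.87 xax [-0.006  0.    -1.   ] F [-1.43  0.01 -1.01] M [-0.028  0.039  0.016] gap 0.0854 q [ 0.208  0.491  0.012  1.74  -0.005  0.917  1.824]
t 11.55 tcp [ 0.563  -0.1669  0.36  ] yaw 92.18 xax [-0.001  0.001 -1.   ] F [-0.27  0.67 -0.49] M [ 0.038 -0.024 -0.005] gap 0.0854 q [ 0.203  0.487  0.008  1.737 -0.006  0.919  1.823]
ring 3311 ((0.5627917647361755, -0.16797538101673126), (0.06280270218849182, 0.06193632632493973), 4.473937511444092) ((0.5628317594528198, -0.16805768013000488), 0.03180570900440216)
dial 1759 ((0.5623699426651001, -0.16826701164245605), (0.03166532516479492, 0.03127646446228027), 2.3579373359680176) ((0.5622968673706055, -0.16814307868480682), 0.01633264124393463)
[ 8.00e-02 -7.00e-02 -8.00e-02  1.16e+01 -1.90e-01  1.00e-02]
```

View pics/wrist_d.png

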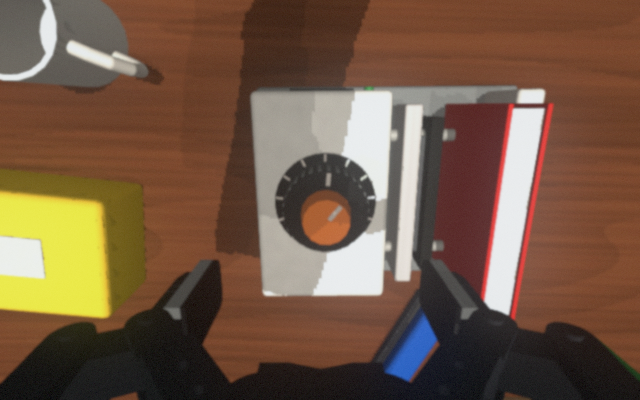

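>>> {"method": "drive_tool", "body": {
  "increments": [
    [0,0,0,2,-0.17,0,0],
    [0,0,0,5,-0.17,0,0],
    [0,0,0,8,-0.17,0,0],
    [0,0,0,9.5,-0.17,0,0],
    [0,0,0,9.5,-0.17,0,0]
  ]
}}

```text
time: 12.05
tcp_pos: [0.5627, -0.168, 0.264]
orientation: [-0.029, 1.574, 0.032]
force: [0.2, 0.2, -1.1]
finger_gap: 0.0852
```

```bash
python3 - <<'E'
from h import *
s=st();print(inc(goal(.5630,-.1684,.243,92.1),s))
E
```

```text
t 12.05 tcp [ 0.5627 -0.168   0.264 ] yaw 92.25 xax [-0.003  0.002 -1.   ] F [ 0.25  0.16 -1.09] M [ 0.028  0.064 -0.021] gap 0.0852 q [ 0.209  0.603  0.002  1.836 -0.004  0.706  1.824]
[ 0.15 -0.18 -0.1   2.1  -0.04  0.04]
```

>>> {"method": "drive_tool", "body": {
  "increments": [
    [0,0,0,1,0,0,0],
    [0,0,0,1.8,0,0,0],
    [0,0,0,2.1,0,0,0],
    [0,0,0,2.1,0,0,0]
  ]
}}

```text
time: 12.45
tcp_pos: [0.5629, -0.17, 0.2446]
orientation: [-0.029, 1.571, 0.029]
force: [0.3, 0.0, -0.0]
finger_gap: 0.0853
```

```bash
python3 - <<'E'
from h import *
s=st();c=camera("scene");cv2.imwrite("pics/scene_e.png",cv2.resize(c["image"][110:240,220:370],None,fx=4,fy=4,interpolation=2))
c=camera("wrist");cv2.imwrite("pics/wrist_e.png",c["image"])
for i in range(8): camera("wrist"); s=arm.get_state(); print(np.round(s["torque"],3),np.round(s["force"],2))
s=st()
E
```

```text
t 12.45 tcp [ 0.5629 -0.17    0.2446] yaw 92.11 xax [-0.  0. -1.] F [ 0.28  0.05 -0.04] M [ 0.036 -0.001 -0.023] gap 0.0853 q [ 0.212  0.63   0.003  1.851 -0.003  0.661  1.824]
[-0.024  0.005  0.01 ] [-1.   -0.69 -0.32]
[0.008 0.053 0.02 ] [ 0.85 -0.74  0.44]
[ 0.004 -0.003  0.02 ] [ 0.06 -0.06 -0.01]
[-0.015  0.04  -0.021] [-0.02 -0.45 -0.16]
[-0.018  0.004  0.038] [-0.14  0.66 -0.39]
[-0.012 -0.051 -0.004] [-0.11 -0.02 -0.43]
[-0.028  0.009 -0.018] [-0.38  0.5  -0.58]
[ 0.002 -0.044  0.004] [-0.25 -0.2  -0.93]
t 12.95 tcp [ 0.5629 -0.1701  0.2448] yaw 92.1 xax [ 0. -0. -1.] F [-0.25 -0.2  -0.93] M [ 0.002 -0.044  0.004] gap 0.0857 q [ 0.212  0.63   0.003  1.851 -0.003  0.661  1.824]
```

View pics/wrist_e.png

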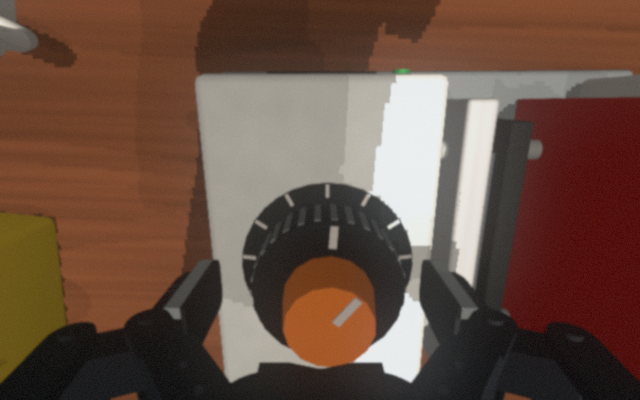

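View pics/scene_e.png

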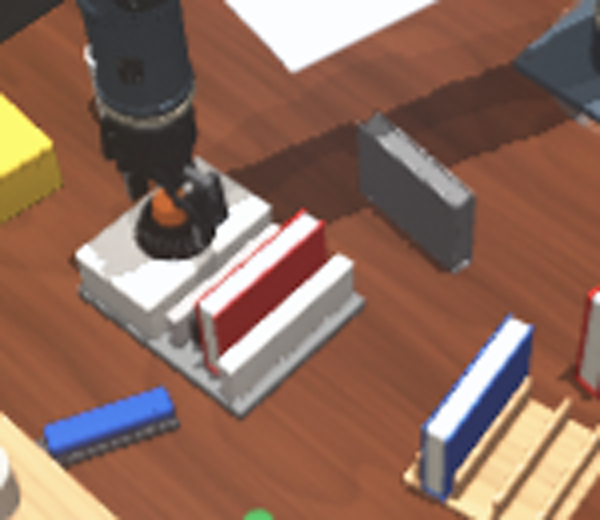

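>>> {"method": "drive_tool", "body": {
  "increments": [
    [0,0,0,0.1,0.2,0,0],
    [0,0,0,0.1,0.2,0,0.2],
    [0,0,0,0.1,0.2,0,0.35],
    [0,0,0,0.1,0.2,0,0.45],
    [0,0,0,0.1,0.2,0,0.45]
  ],
  "squeeze": 40
}}

```text
time: 13.45
tcp_pos: [0.5628, -0.1673, 0.2441]
orientation: [-0.028, 1.571, 0.03]
force: [-1.5, 2.9, 6.0]
finger_gap: 0.0602
```

```bash
cat > avg.py <<'E'
from h import *
import sys
n=int(sys.argv[1]) if len(sys.argv)>1 else 10
Ms=[];Fs=[]
for i in range(n):
    s=arm.get_state();Ms.append(s["torque"]);Fs.append(s["force"]);c=camera("wrist")
print("meanM",np.mean(Ms,0).round(3),"meanF",np.mean(Fs,0).round(2));st()
if len(sys.argv)>2: cv2.imwrite(f"pics/{sys.argv[2]}.png",c["image"])
E
python3 avg.py 10 wrist_f
```

```text
meanM [ 0.962  0.4   -0.021] meanF [-1.78  2.76  6.55]
t 13.95 tcp [ 0.5628 -0.1673  0.2441] yaw 92.13 xax [-0.     0.001 -1.   ] F [-1.89  3.6   6.51] M [ 0.935  0.363 -0.075] gap 0.0611 q [ 0.208  0.63   0.002  1.853 -0.004  0.659  1.82 ]
```

View pics/wrist_f.png

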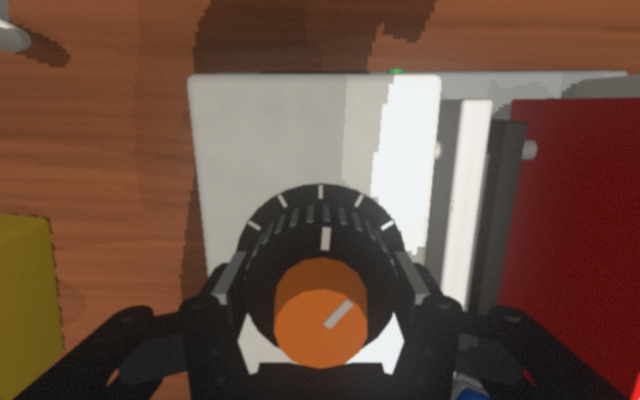

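>>> {"method": "drive_tool", "body": {
  "increments": [
    [4,0,0,0,0,0,0.45],
    [10,0,0,0,0,0,0.45],
    [16,0,0,0,0,0,0.45],
    [23,0,0,0,0,0,0.45],
    [30,0,0,0,0,0,0.45]
  ]
}}

```text
time: 14.45
tcp_pos: [0.563, -0.1669, 0.2441]
orientation: [0.386, 1.537, -0.383]
force: [-1.5, 5.5, 5.6]
finger_gap: 0.0607
```

```bash
python3 avg.py 6 wrist_g
```

```text
meanM [ 1.275  0.235 -0.176] meanF [-1.54  4.96  6.52]
t 14.75 tcp [ 0.563  -0.1669  0.2441] yaw 62.13 xax [ 0.     0.002 -1.   ] F [-1.74  5.64  6.7 ] M [ 1.256  0.221 -0.232] gap 0.0609 q [ 0.111  0.638  0.153  1.857 -0.152  0.659  1.439]
```

View pics/wrist_g.png

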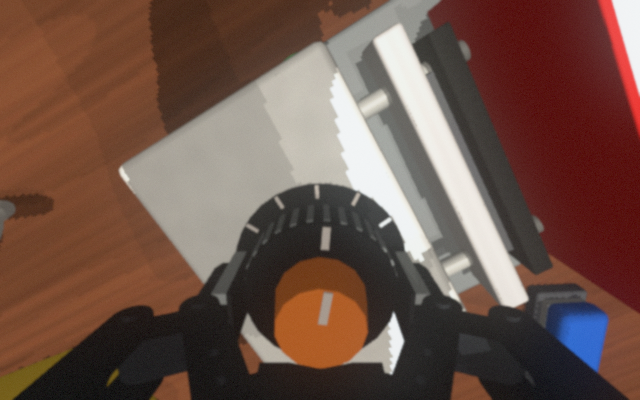

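Ring and fingers turn together, and the dial's line stays fixed in the world (it has turned 30° relative to the ring ticks). On with the turning.

>>> {"method": "drive_tool", "body": {
  "increments": [
    [6,0,0,0,0,0,0.45],
    [14,0,0,0,0,0,0.45],
    [22,0,0,0,0,0,0.45],
    [30,0,0,0,0,0,0.45],
    [36,0,0,0,0,0,0.45]
  ]
}}

```text
time: 15.25
tcp_pos: [0.5634, -0.1664, 0.2441]
orientation: [0.872, 1.39, -0.868]
force: [0.0, 5.0, 6.4]
finger_gap: 0.0608
```

```bash
python3 -c "
from h import *
st()"
```

```text
t 15.25 tcp [ 0.5634 -0.1664  0.2441] yaw 25.91 xax [ 0.001  0.002 -1.   ] F [0.04 4.97 6.41] M [ 1.322 -0.171  0.305] gap 0.0608 q [-0.003  0.66   0.336  1.861 -0.333  0.676  0.981]
```

>>> {"method": "drive_tool", "body": {
  "increments": [
    [1,0,0,0,0,0,0.45],
    [3,0,0,0,0,0,0.45],
    [5,0,0,0,0,0,0.45],
    [7,0,0,0,0,0,0.45],
    [9,0,0,0,0,0,0.45]
  ]
}}

```text
time: 15.75
tcp_pos: [0.5635, -0.1664, 0.2442]
orientation: [0.988, 1.337, -0.984]
force: [-0.1, 5.6, 5.7]
finger_gap: 0.0606
```

```bash
python3 -c "
from h import *
st()"; python3 avg.py 6 wrist_h
```

```text
t 15.75 tcp [ 0.5635 -0.1664  0.2442] yaw 17.15 xax [ 0.001  0.002 -1.   ] F [-0.11  5.57  5.67] M [ 1.314 -0.324  0.268] gap 0.0606 q [-0.03   0.667  0.38   1.861 -0.376  0.684  0.871]
meanM [ 1.377 -0.291 -0.109] meanF [-0.05  6.27  5.91]
t 16.05 tcp [ 0.5635 -0.1664  0.2441] yaw 17.17 xax [ 0.001  0.002 -1.   ] F [0.02 6.3  6.59] M [ 1.421 -0.319 -0.26 ] gap 0.0606 q [-0.03   0.667  0.38   1.862 -0.376  0.684  0.871]
```

View pics/wrist_h.png

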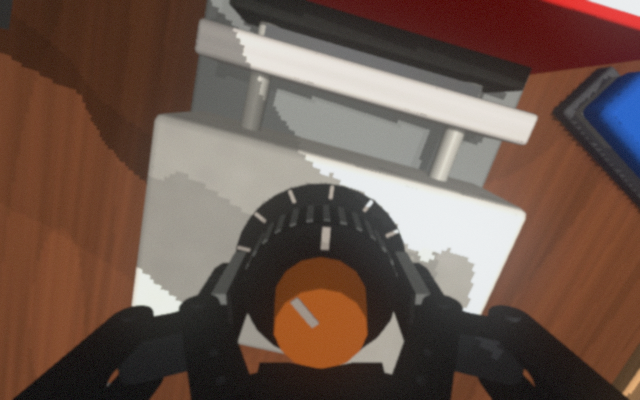

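>>> {"method": "drive_tool", "body": {
  "increments": [
    [2,0,0,0,0,0,0.45],
    [4,0,0,0,0,0,0.45],
    [6,0,0,0,0,0,0.45],
    [8,0,0,0,0,0,0.45]
  ]
}}

```text
time: 16.45
tcp_pos: [0.5636, -0.1664, 0.2441]
orientation: [1.093, 1.281, -1.089]
force: [0.6, 6.1, 5.8]
finger_gap: 0.0608
```

```bash
python3 -c "
from h import *
st()"
```

```text
t 16.45 tcp [ 0.5636 -0.1664  0.2441] yaw 9.15 xax [ 0.001  0.002 -1.   ] F [0.58 6.08 5.83] M [ 1.291 -0.366  0.283] gap 0.0608 q [-0.054  0.675  0.421  1.862 -0.416  0.692  0.769]
```

>>> {"method": "drive_tool", "body": {
  "increments": [
    [2,0,0,0,0,0,0.45],
    [4,0,0,0,0,0,0.45],
    [6,0,0,0,0,0,0.45]
  ]
}}

```text
time: 16.75
tcp_pos: [0.5637, -0.1664, 0.2442]
orientation: [1.171, 1.235, -1.166]
force: [1.0, 6.0, 6.2]
finger_gap: 0.0607
```

```bash
python3 -c "
from h import *
st()"; python3 look.py i
python3 - <<'E'
from h import *
for n in("top","scene"):
    c=dict(np.load(n+"_i.npz"));P=cloud(c,c["T"])
    a=np.radians(2.15);Rb=np.array([[np.cos(a),-np.sin(a)],[np.sin(a),np.cos(a)]]);o=np.array([.5607,-.1031])
    B=(P[...,:2]-o)@Rb
    m=(np.abs(B[...,0])<.09)&(B[...,1]>.03)&(B[...,1]<.08)&(P[...,2]>.105)&(P[...,2]<.126)
    if m.sum()>10: q=B[m];print(n,m.sum(),cv2.minAreaRect(q.astype(np.float32)))
c=cv2.imread("pics/top_i.png")[160:240,320:420];cv2.imwrite("pics/top_ic.png",cv2.resize(c,None,fx=6,fy=6,interpolation=2))
E
```

```text
t 16.75 tcp [ 0.5637 -0.1664  0.2442] yaw 3.16 xax [ 0.001  0.002 -1.   ] F [1.02 6.01 6.16] M [ 1.272 -0.417  0.25 ] gap 0.0607 q [-0.072  0.681  0.451  1.863 -0.445  0.698  0.693]
t 16.75 tcp [ 0.5637 -0.1664  0.2442] yaw 3.16 xax [ 0.001  0.002 -1.   ] F [1.02 6.01 6.16] M [ 1.272 -0.417  0.25 ] gap 0.0607 q [-0.072  0.681  0.451  1.863 -0.445  0.698  0.693]
t 16.9 tcp [ 0.5637 -0.1664  0.2442] yaw 3.17 xax [ 0.001  0.002 -1.   ] F [0.98 6.6  6.32] M [ 1.365 -0.51  -0.289] gap 0.0607 q [-0.072  0.681  0.451  1.863 -0.445  0.698  0.693]
top 67 ((0.04928646236658096, 0.05762629210948944), (0.04665651544928551, 0.026822149753570557), 2.502636432647705)
scene 293 ((0.00048799067735671997, 0.058602795004844666), (0.14797250926494598, 0.03209294378757477), 1.28726327419281)
```

View pics/top_ic.png

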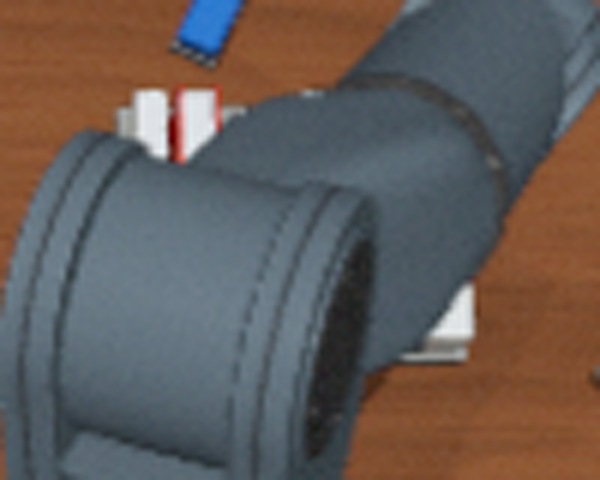

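View pics/wrist_i.png

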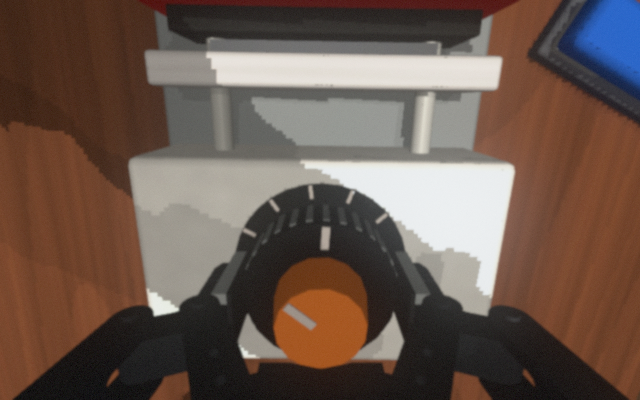

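The pad now pushes the book (89° turned) and the turning torque is still about 0.27 N m. From here I'll go in 2° steps, reading the torque while moving.

>>> {"method": "drive_tool", "body": {
  "increments": [
    [2,0,0,0,0,0,0.45],
    [4,0,0,0,0,0,0.45]
  ]
}}

```text
time: 17.1
tcp_pos: [0.5638, -0.1664, 0.2441]
orientation: [1.222, 1.203, -1.218]
force: [0.9, 5.7, 5.1]
finger_gap: 0.0606
```

```bash
python3 -c "
from h import *
st()"
```

```text
t 17.1 tcp [ 0.5638 -0.1664  0.2441] yaw -0.84 xax [ 0.002  0.002 -1.   ] F [0.91 5.74 5.1 ] M [ 1.211 -0.522  0.298] gap 0.0606 q [-0.083  0.685  0.471  1.863 -0.464  0.703  0.642]
```

>>> {"method": "drive_tool", "body": {
  "increments": [
    [1.5,0,0,0,0,0,0.45],
    [3,0,0,0,0,0,0.45]
  ]
}}

```text
time: 17.3
tcp_pos: [0.5638, -0.1664, 0.2442]
orientation: [1.261, 1.177, -1.256]
force: [1.2, 6.0, 4.9]
finger_gap: 0.0612
```

```bash
python3 -c "
from h import *
st()"
```

```text
t 17.3 tcp [ 0.5638 -0.1664  0.2442] yaw -3.82 xax [ 0.002  0.002 -1.   ] F [1.21 5.99 4.86] M [ 1.22  -0.556  0.276] gap 0.0612 q [-0.092  0.689  0.486  1.863 -0.479  0.707  0.604]
```

>>> {"method": "drive_tool", "body": {
  "increments": [
    [1,0,0,0,0,0,0.45],
    [2,0,0,0,0,0,0.45]
  ]
}}

```text
time: 17.5
tcp_pos: [0.5639, -0.1664, 0.2441]
orientation: [1.286, 1.16, -1.281]
force: [1.7, 6.8, 5.1]
finger_gap: 0.0604
```

```bash
python3 -c "
from h import *
st()"
```

```text
t 17.5 tcp [ 0.5639 -0.1664  0.2441] yaw -5.8 xax [ 0.002  0.002 -1.   ] F [1.7  6.79 5.12] M [ 1.247 -0.617  0.257] gap 0.0604 q [-0.098  0.691  0.496  1.863 -0.488  0.709  0.579]
```

Turned 98°, no rise yet. I'll carry on.

>>> {"method": "drive_tool", "body": {
  "increments": [
    [1,0,0,0,0,0,0.45],
    [2,0,0,0,0,0,0.45]
  ]
}}

```text
time: 17.7
tcp_pos: [0.5639, -0.1664, 0.2442]
orientation: [1.311, 1.142, -1.307]
force: [1.5, 6.1, 5.4]
finger_gap: 0.0604
```

```bash
python3 -c "
from h import *
st()"
```

```text
t 17.7 tcp [ 0.5639 -0.1664  0.2442] yaw -7.8 xax [ 0.002  0.002 -1.   ] F [1.5  6.09 5.37] M [ 1.148 -0.631  0.265] gap 0.0604 q [-0.104  0.693  0.506  1.864 -0.498  0.712  0.553]
```

>>> {"method": "drive_tool", "body": {
  "increments": [
    [1,0,0,0,0,0,0.45],
    [2,0,0,0,0,0,0.45]
  ]
}}

```text
time: 17.9
tcp_pos: [0.5639, -0.1664, 0.2441]
orientation: [1.337, 1.124, -1.332]
force: [1.3, 6.0, 5.4]
finger_gap: 0.0607
```

```bash
python3 -c "
from h import *
st()"
```

```text
t 17.9 tcp [ 0.5639 -0.1664  0.2441] yaw -9.8 xax [ 0.002  0.002 -1.   ] F [1.27 5.99 5.37] M [ 1.206 -0.578  0.297] gap 0.0607 q [-0.109  0.696  0.516  1.864 -0.508  0.715  0.527]
```

>>> {"method": "drive_tool", "body": {
  "increments": [
    [1,0,0,0,0,0,0.45],
    [2,0,0,0,0,0,0.45]
  ]
}}

```text
time: 18.1
tcp_pos: [0.5639, -0.1664, 0.2442]
orientation: [1.362, 1.105, -1.357]
force: [2.6, 6.1, 5.3]
finger_gap: 0.0612
```

```bash
python3 -c "
from h import *
st()"
```

```text
t 18.1 tcp [ 0.5639 -0.1664  0.2442] yaw -11.79 xax [ 0.002  0.002 -1.   ] F [2.55 6.14 5.27] M [ 1.203 -0.68   0.274] gap 0.0612 q [-0.115  0.698  0.526  1.864 -0.517  0.717  0.502]
```

```bash
python3 look.py j
python3 - <<'E'
from h import *
for n in("top","scene","wrist"):
    c=dict(np.load(n+"_j.npz"));P=cloud(c,c["T"])
    a=np.radians(2.15);Rb=np.array([[np.cos(a),-np.sin(a)],[np.sin(a),np.cos(a)]]);o=np.array([.5607,-.1031])
    B=(P[...,:2]-o)@Rb
    for l,y0,y1,z0,z1 in(("book",.03,.08,.105,.126),("jaw",-.01,.05,.0605,.065),("fence",.07,.1,.066,.074),("hous",-.14,0,.068,.073)):
        m=(np.abs(B[...,0])<.09)&(B[...,1]>y0)&(B[...,1]<y1)&(P[...,2]>z0)&(P[...,2]<z1)
        if m.sum()>10: q=B[m];print(n,l,m.sum(),"y",np.percentile(q[:,1],[1,50,99]).round(4),"x",q[:,0].min().round(3),q[:,0].max().round(3))
c=cv2.imread("pics/scene_j.png")[150:230,225:325];cv2.imwrite("pics/scene_jc.png",cv2.resize(c,None,fx=6,fy=6,interpolation=2))
E
```

```text
t 18.1 tcp [ 0.5639 -0.1664  0.2442] yaw -11.79 xax [ 0.002  0.002 -1.   ] F [2.55 6.14 5.27] M [ 1.203 -0.68   0.274] gap 0.0612 q [-0.115  0.698  0.526  1.864 -0.517  0.717  0.502]
t 18.25 tcp [ 0.5639 -0.1664  0.2442] yaw -11.79 xax [ 0.002  0.002 -1.   ] F [1.62 5.73 4.85] M [ 1.2   -0.685 -0.042] gap 0.0608 q [-0.115  0.698  0.526  1.864 -0.517  0.717  0.502]
top book 22 y [0.0494 0.0652 0.0733] x 0.052 0.073
top fence 26 y [0.0764 0.0843 0.0927] x 0.05 0.083
top hous 71 y [-0.121  -0.1018 -0.0653] x -0.084 -0.021
scene book 295 y [0.0474 0.0638 0.0757] x -0.074 0.074
scene fence 191 y [0.0713 0.0842 0.0952] x -0.083 0.086
scene hous 330 y [-0.1153 -0.048  -0.0151] x -0.084 0.086
wrist book 1220 y [0.0485 0.0491 0.0498] x -0.067 -0.038
wrist jaw 13276 y [0.018  0.0254 0.0493] x -0.075 0.075
wrist hous 39019 y [-0.113  -0.0389 -0.0157] x -0.085 0.084
```

View pics/scene_jc.png

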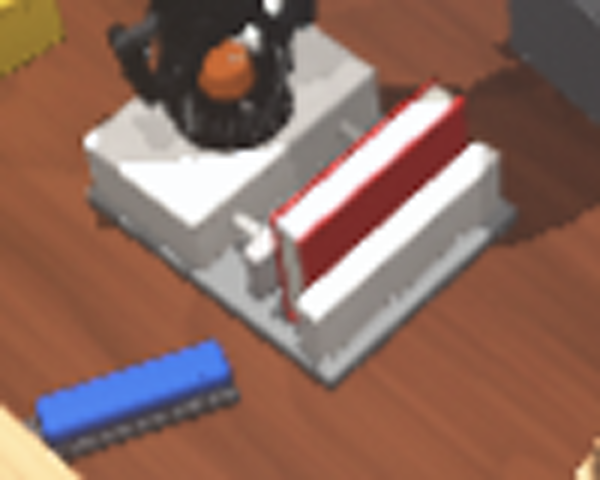

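View pics/wrist_j.png

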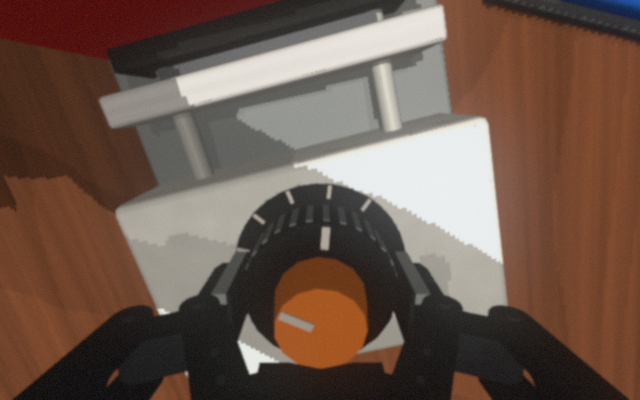

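>>> {"method": "drive_tool", "body": {
  "increments": [
    [1,0,0,0,0,0,0.45],
    [2,0,0,0,0,0,0.45]
  ]
}}

```text
time: 18.45
tcp_pos: [0.564, -0.1664, 0.2442]
orientation: [1.387, 1.086, -1.382]
force: [1.6, 6.0, 4.3]
finger_gap: 0.0606
```

```bash
python3 -c "
from h import *
st()"
```

```text
t 18.45 tcp [ 0.564  -0.1664  0.2442] yaw -13.79 xax [ 0.002  0.002 -1.   ] F [1.62 6.04 4.28] M [ 1.138 -0.721  0.355] gap 0.0606 q [-0.121  0.701  0.536  1.864 -0.527  0.72   0.476]
```

>>> {"method": "drive_tool", "body": {
  "increments": [
    [1,0,0,0,0,0,0.45],
    [2,0,0,0,0,0,0.45]
  ]
}}

```text
time: 18.65
tcp_pos: [0.564, -0.1664, 0.2441]
orientation: [1.412, 1.067, -1.407]
force: [1.8, 6.7, 4.7]
finger_gap: 0.0608
```

```bash
python3 -c "
from h import *
st()"
```

```text
t 18.65 tcp [ 0.564  -0.1664  0.2441] yaw -15.79 xax [ 0.002  0.002 -1.   ] F [1.78 6.66 4.7 ] M [ 1.159 -0.718  0.37 ] gap 0.0608 q [-0.126  0.703  0.546  1.864 -0.536  0.723  0.451]
```

>>> {"method": "drive_tool", "body": {
  "increments": [
    [1,0,0,0,0,0,0.45],
    [2,0,0,0,0,0,0.45]
  ]
}}

```text
time: 18.85
tcp_pos: [0.564, -0.1664, 0.2442]
orientation: [1.437, 1.047, -1.432]
force: [2.8, 6.0, 3.8]
finger_gap: 0.0605
```

```bash
python3 -c "
from h import *
st()"
```

```text
t 18.85 tcp [ 0.564  -0.1664  0.2442] yaw -17.78 xax [ 0.002  0.002 -1.   ] F [2.85 5.97 3.82] M [ 1.097 -0.706  0.369] gap 0.0605 q [-0.132  0.706  0.556  1.864 -0.546  0.726  0.425]
```

Torque rises from 0.277 to about 0.37, i.e. roughly 8 to 10 N. Two more degrees.

>>> {"method": "drive_tool", "body": {
  "increments": [
    [0.5,0,0,0,0,0,0.45],
    [1,0,0,0,0,0,0.45]
  ]
}}

```text
time: 19.05
tcp_pos: [0.564, -0.1664, 0.2442]
orientation: [1.449, 1.037, -1.444]
force: [2.3, 5.5, 4.6]
finger_gap: 0.0609
```

```bash
python3 -c "
from h import *
st()"
```

```text
t 19.05 tcp [ 0.564  -0.1664  0.2442] yaw -18.76 xax [ 0.002  0.002 -1.   ] F [2.26 5.45 4.65] M [ 1.097 -0.746  0.422] gap 0.0609 q [-0.135  0.707  0.561  1.864 -0.55   0.728  0.412]
```

>>> {"method": "drive_tool", "body": {
  "increments": [
    [0.5,0,0,0,0,0,0.45],
    [1,0,0,0,0,0,0.45]
  ]
}}

```text
time: 19.25
tcp_pos: [0.564, -0.1665, 0.2442]
orientation: [1.461, 1.026, -1.456]
force: [1.1, 5.9, 5.4]
finger_gap: 0.0607
```

```bash
python3 -c "
from h import *
st()"
```

```text
t 19.25 tcp [ 0.564  -0.1665  0.2442] yaw -19.76 xax [ 0.002  0.002 -1.   ] F [1.1  5.85 5.44] M [ 1.086 -0.739  0.411] gap 0.0607 q [-0.137  0.708  0.566  1.864 -0.555  0.729  0.399]
```

The estimate is about 12 to 13 N, from a fit of excess torque against angle. I'll let go.

>>> {"method": "drive_tool", "body": {
  "increments": [
    [0,0,0,0,0,0,0.3],
    [0,0,0,0,0,0,0.1],
    [0,0,0,0,0,0,0],
    [0,0,0,0,0,0,0],
    [0,0,0,0,0,0,0]
  ]
}}

```text
time: 19.75
tcp_pos: [0.5627, -0.1683, 0.2436]
orientation: [1.46, 1.024, -1.461]
force: [-0.6, -0.2, -0.2]
finger_gap: 0.0853
```

```bash
python3 avg.py 1 wrist_k
```

```text
meanM [-0.031 -0.028  0.015] meanF [-0.59 -0.24 -0.19]
t 19.8 tcp [ 0.5627 -0.1683  0.2436] yaw -19.92 xax [-0. -0. -1.] F [ 0.15 -0.69  0.44] M [ 0.013  0.01  -0.014] gap 0.0851 q [-0.136  0.709  0.568  1.866 -0.554  0.729  0.399]
```

View pics/wrist_k.png

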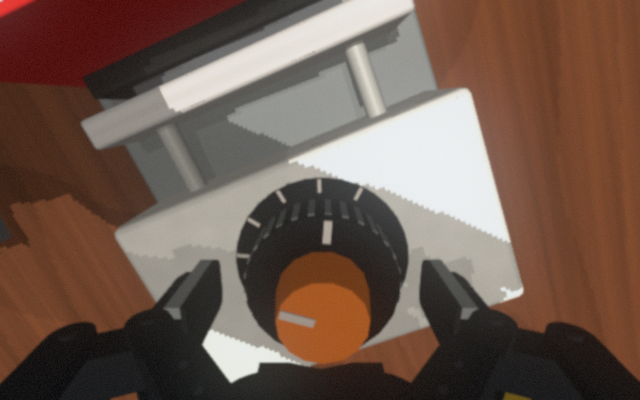

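>>> {"method": "drive_tool", "body": {
  "increments": [
    [0,0,0,-1,0,0,0],
    [0,0,0,-3.5,0,0,0],
    [0,0,0,-7,0,0,0],
    [0,0,0,-11,0,0,0],
    [0,0,0,-15,0,0,0]
  ]
}}

```text
time: 20.3
tcp_pos: [0.5624, -0.1682, 0.3958]
orientation: [1.46, 1.024, -1.461]
force: [1.5, 0.8, -0.5]
finger_gap: 0.0849
```

>>> {"method": "drive_tool", "body": {
  "increments": [
    [0,0,0,0,0,0,0],
    [0,0,0,0,0,0,0],
    [0,0,0,0,0,0,0]
  ]
}}

```text
time: 20.6
tcp_pos: [0.5625, -0.1677, 0.393]
orientation: [1.46, 1.026, -1.461]
force: [-0.4, -0.0, -0.1]
finger_gap: 0.0855
```

```bash
python3 look.py l
python3 - <<'E'
from h import *
for n in("scene","wrist"):
    c=dict(np.load(n+"_l.npz"));P=cloud(c,c["T"])
    a=np.radians(2.15);Rb=np.array([[np.cos(a),-np.sin(a)],[np.sin(a),np.cos(a)]]);o=np.array([.5607,-.1031])
    B=(P[...,:2]-o)@Rb
    for l,y0,y1,z0,z1 in(("book",.03,.085,.108,.126),("jaw",-.01,.05,.0605,.065),("fence",.07,.1,.066,.074),("hous",-.14,0,.068,.073)):
        m=(np.abs(B[...,0])<.1)&(B[...,1]>y0)&(B[...,1]<y1)&(P[...,2]>z0)&(P[...,2]<z1)
        if m.sum()>10: q=B[m];r=cv2.minAreaRect(q.astype(np.float32));print(n,l,m.sum(),"y",np.percentile(q[:,1],[1,50,99]).round(4),"rect",np.round(r[0],4),np.round(r[1],4),round(r[2],2),"z",np.percentile(P[m][:,2],[5,50,95]).round(4))
for n in("scene","top"):
    T=w_from_c(camera(n))
    for d in models.tip_of("dial_mark",n)[:2]: print(n,"dial_mark",round(d["conf"],2),tw(d["location"],T).round(4))
E
```

```text
t 20.6 tcp [ 0.5625 -0.1677  0.393 ] yaw -19.89 xax [-0.001  0.001 -1.   ] F [-0.45 -0.03 -0.11] M [-0.008  0.032  0.026] gap 0.0855 q [-0.23   0.545  0.71   1.71  -0.403  1.039  0.27 ]
t 20.75 tcp [ 0.5627 -0.1679  0.3927] yaw -19.91 xax [-0.002  0.    -1.   ] F [0.92 0.14 0.66] M [ 0.     0.013 -0.029] gap 0.0852 q [-0.229  0.546  0.71   1.71  -0.403  1.039  0.27 ]
scene book 275 y [0.0462 0.0623 0.0759] rect [0.0005 0.0619] [0.1473 0.0322] 0.74 z [0.1113 0.1179 0.1229]
scene fence 209 y [0.071  0.0838 0.0956] rect [0.0008 0.0833] [0.1715 0.0252] 0.01 z [0.0667 0.0707 0.0735]
scene hous 438 y [-0.1184 -0.0614 -0.0149] rect [ 0.0022 -0.0665] [0.1069 0.1695] 89.37 z [0.0683 0.0708 0.0727]
wrist book 8395 y [0.0488 0.0597 0.0743] rect [-0.0013  0.0619] [0.0267 0.1473] 89.93 z [0.1145 0.1176 0.1208]
wrist jaw 3217 y [0.0197 0.027  0.0491] rect [0.0002 0.0344] [0.0298 0.149 ] 89.92 z [0.0608 0.0622 0.0635]
wrist fence 683 y [0.0893 0.0917 0.0945] rect [-0.0387  0.0919] [0.0059 0.0916] 89.76 z [0.0685 0.0701 0.0715]
wrist hous 16390 y [-0.1174 -0.0598 -0.016 ] rect [ 0.0002 -0.0671] [0.169  0.1048] 0.12 z [0.0691 0.0703 0.0717]
scene dial_mark 0.43 [ 0.551  -0.1641  0.1121]
top dial_mark 0.71 [0.4315 0.4555 0.0017]
```

View pics/wrist_l.png

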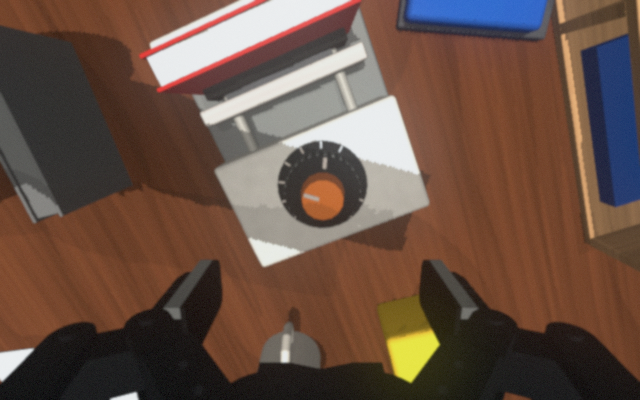

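View pics/scene_l.png

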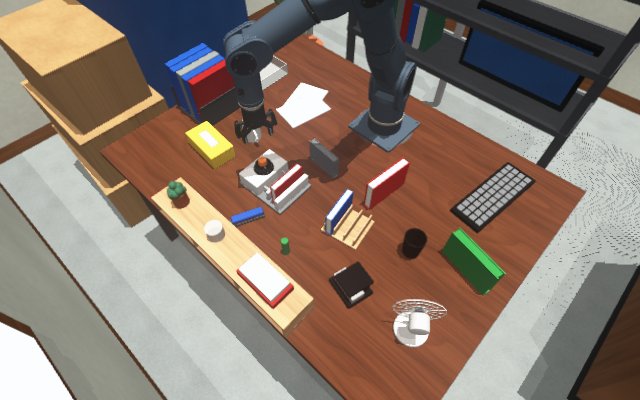

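The book is square against the fence and the dial line has not moved (expected 160° in the image, seen about 163°). The fingers are clear, so I'll hand in.

```bash
python3 -c "
from h import *
print(arm.close_job())"
```

```text
the job is handed in; nothing more can be done
None
```

I stood the red book from the rack in the clamp, turned only the outer ring about 112° clockwise, let go and handed the job in at about 21 s. I estimate the squeeze at 12–13 N; no verdict was reported.

- **Book:** the last wrist picture shows it upright and square. It is about 1 mm off along the clamp, on the target across it to within measurement (61.9 mm against 62 mm), and the angle error is about 0.1°.
- **Squeeze:** the turning torque rose from 0.277 to about 0.41 N m, which fits about 12 N. A rougher estimate from the pad's position and the turn gives about 16 ± 4 N. Both lie between 7 and 20 N, but the squeeze was not re-measured after letting go.
- **Dial:** its white line is within about 3° of where it began, judged by eye in the wrist pictures. The detector's reading from the scene camera agrees to about 3 mm. Its reading from the top camera was a false hit on the pen cup, so I ignored it.
- **Other things:** in the last scene picture, nothing else on the desk looks moved, and the fingers are open about 15 cm above the ring, touching nothing.

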